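Open the microphone tube and hang its cap on the hook

ROBOT

A 6-joint arm with a two-finger parallel gripper is mounted at the origin on the work surface. World frame = base frame: x ahead of the robot, y to its left, z up, the work surface at z = 0. Lengths are in m, angles in degrees, forces in N, time in s.
With the tool pointing down it reaches from about 0.275 to 0.75 m from the base axis. Payload 10.2 kg.
Tool frame: the origin (TCP) lies at the very end of the fingers, on their centre line; the grasp point (between the pads) lies 19 mm behind it (robot.grip_point_offset is the distance from the TCP to the grasp point, in m); z points along the fingers, y is the direction in which the jaws open and shut (so a half turn about z gives the same grasp; the last joint's range is limited). The gripper opens to 85 mm and grips with 20 to 120 N. Pads are 22 mm wide; open, the fingers measure 114 mm over their backs; the gripper's body (76 mm by 85 mm) begins 54 mm behind the grasp point. The pads swing forward as they close: fully open they stand 13 mm farther back than shut.
Start: joints at [60.825, 17.928, 85.812, -0, 76.261, -12.8], TCP at [0.148, 0.504, 0.194] pointing down, gripper open.
Joint ranges: [-168.41, 168.41], [-55.51, 124.54], [10.69, 146.95], [-70.63, 250.63], [1, 178], [-165.06, 165.06]. Speed limits (degrees/s): [136.94, 136.94, 172.46, 180, 180, 180].

INTERFACE

Orientations are given as [roll, pitch, yaw] about the fixed x, y, z axes, in that order (R = Rz(yaw) Ry(pitch) Rx(roll)).
In Python, from workcell import robot, viewer, silhouettes gives the robot as it stands. The module is installed in compiled form; this text tells all that it offers.
- The arm moves only by the shell command python3 -m jog 'ROWS' [FORCE]. ROWS is JSON, a list of rows, each an object of numbers: "wx", "wy", "wz": the turn, a rotation vector about the tool's x, y, z in rad; "dx", "dy", "dz": the shift along the tool's x, y, z in mm; "gripper": the opening, from 0 (shut) to 1 (fully open). In form: [{"wx": .., "wy": .., "wz": .., "dx": .., "dy": .., "dz": .., "gripper": ..}, ...]. A call has 1 to 10 rows; each row is the pose to reach, as a shift and turn from the pose commanded when the call began, along the tool's axes at that moment; what a row does not reach only later rows make up. A row lasts 1/10 s, in which the tool goes at most 50 mm and 8.59 degrees, less where a joint would pass 70% of its speed; a pose out of reach is approached as far as the arm can. A call with a gripper value outside its range is refused whole. The fingers move at their own pace and stop on an object; FORCE is the grip in N (left out, the last holds). Time passes only in rows, so rows that repeat a pose let the fingers close. It gives the time, the measured TCP pose, the force and the opening at its end, in the units of the state.
- robot.get_state(): the state, without advancing time (a new reading comes with each control period).
- viewer.read_camera(name): name is "scene" or "side" or "wrist"; returns a dict with "image" (420x560x3 uint8, blue, green, red), "camera_matrix" (3x3 intrinsics, pixels), "k1" (the pictures are not rectified: a ray, as slopes to the right and down, at radius r is drawn at 1 + k1 r^2 times it, then the intrinsics apply), "xyz" and "rotation" of the camera in the world. Camera axes: x right, y down, z forward; pixel columns grow to the right and rows downward; lengths in m; the calibration is good to about 2 mm. A picture is of the moment at which its call begins. There is no depth.
- robot.job_done(): hands the job in, once; it reports no verdict.
Trained networks look in the newest picture that a camera, given by its name, has taken for a name from the list of things; names that differ only in an ending like _2 or _b are one class to them, and where a whole thing is asked for, a point or a joint stands for the part that bears it (a point fixed in the world has none). Each returns a list of dicts, best first, with "confidence" (0 to 1); they miss things now and then, are a little off and sometimes report something else, mostly with a low value. They report only what shows in the picture. A call takes as long as a camera call. They do not tell look-alikes from the thing itself.
- silhouettes(name, camera): "pixels" (420x560 bool, what is visible of it) and "bbox" ([left, top, right, bottom] in pixels, round what is visible of it).
The state is a dict: "t": time; "joint_positions": joint angles; "qd": joint speeds; "effort": joint torques, N m; "ee_pos": TCP position; "tcp_rot": TCP orientation; "wrist_force": force on the tool from outside, world axes, zero at the start; "moment": the same for the moment, N m; "grip_width": finger opening in m.
Only numpy, scipy, OpenCV 4.12 (cv2) and the standard library are available. Lean on these libraries where they do the work, as an engineer would, in place of code of your own. Each camera call takes 0.05 s, during which the arm holds its last target. There are 200 camera calls.

TASK

Open the microphone tube whose screw cap carries a steel loop: unscrew that cap anticlockwise until its thread lets go, lift it off, and hang it by its loop on the arm of the hook stand so that it hangs freely and still. Leave the other tube closed and do not shove or knock over anything else on the table.

Things in the scene. Friction and masses are not known exactly. Their poses are not given: they have to be found in the camera images.
- mic_tube: Bare-metal microphone tube, 48 mm across, upright, fixed in a round dark foot (90 mm across); it cannot turn. Origin: centre of the foot's underside, z up. Its 35 mm neck with a right-hand thread (7.5 mm pitch, 42 mm over the crests) ends 185 mm up, under the cap with the loop. A clamp bolt sticks out 61 mm to +y, 61 mm up. Stands in the left, middle or right place, at any yaw.
- cap: Black ribbed screw cap, 52 mm across, 36 mm tall, about 90 g, steel loop on top. Origin: centre of its open underside, 161 mm up when screwed home as at the start; z up. Unscrews anticlockwise from above, rising 7.5 mm a turn, easily; stays put if let go half-way. The thread lets go after about 1.75 turns (11.1 rad, 13.2 mm of rise); it then sits loose on the neck and lifts off.
- cap_grip (a point): Point on the cap's axis in its solid 12 mm top disc, 30 mm above the cap's origin, 6 mm below its top face, 52 mm across there: a good height to grip from above with the loop (39 mm wide, reaching 38.5 mm above this point) between the fingers. Axes as the cap's.
- cap_loop (a point): Middle of the loop's straight top bar, on its centre line, 66 mm above the cap's origin. The loop is upright, of 5 mm round steel bar, in the cap's y-z plane (one looks through it along the cap's x); opening 29 mm wide, 27 mm high from the cap's top face to the underside of the bar, which is straight over y = -11 to 11 mm. Axes as the cap's.
- hook_stand: Hook stand fixed to the table: round dark foot 90 mm across, upright steel post 10 mm thick, 217 mm tall, and a level round steel arm 6 mm thick, centre line 210 mm up. Origin: centre of the foot's underside, z up; the arm runs along the stand's own -x for 85 mm, then turns up to its end at x = -92 mm. In the left, middle or right place; the arm points roughly to the robot.
- hook_seat (a point): Point on the centre line of the hook's arm, 50 mm out from the post, 210 mm above the table: where the loop should hang. Axes as the stand's (the arm's free end is towards -x).
- hook_end (a point): Centre of the upturned free end of the hook's arm (6 mm thick, round end reaching 222 mm above the table), 42 mm beyond the seat.
- plain_tube: The other microphone tube, fixed: same foot and diameter, with a plain black cap without a loop (52 mm across), top at 194 mm. Leave it alone. Origin: centre of the foot's underside. It takes whichever of the three places is left.
- synth_a: Black pocket synthesizer lying flat, 100 x 180 x 34 mm, knobs to 47 mm, loose. Bystander. Origin: centre of underside.
- synth_b: Blue pocket synthesizer lying flat, 100 x 180 x 34 mm, knobs to 47 mm, loose. Bystander. Origin: centre of underside.
- cassette_a: Grey cassette case lying flat, 70 x 109 x 17 mm, loose. Bystander. Origin: centre of underside.
- cassette_b: White cassette case lying flat, 70 x 109 x 17 mm, loose. Bystander. Origin: centre of underside.
- pedal: Grey effects pedal, 115 x 52 x 48 mm, knobs to 59 mm, loose. Bystander. Origin: centre of underside.
- pick_tin: Small round steel tin, 42 mm across, 50 mm tall, loose. Bystander. Origin: centre of underside.
- tape_player: Black portable tape player lying flat, 115 x 85 x 36 mm, loose. Bystander. Origin: centre of underside.
- mug: White mug, 80 mm across, 95 mm tall, loose. Bystander. Origin: centre of underside.
Things that resemble listed ones, but are neither listed nor needed, are in the scene too. Leave any yellow look-alike of the cap alone.

How it is judged (in metres and radians):
On the way:
1. the cap is off its thread, lifted clear above the neck (z of cap in the frame of mic_tube above 0.188 m), for 0.1 s.
At the end, for the whole second after the job is handed in: The cap hangs still (under 0.05 m/s) by its loop on the hook's arm: loop bar 2 to 12 mm above the arm's centre line, within 15 mm sideways, from 38 mm outward to 42 mm inward of the seat; axis within 0.4 rad of upright, borne by the hook (x of cap_loop in the frame of hook_seat between -0.038 and 0.042 m and y of cap_loop in the frame of hook_seat between -0.015 and 0.015 m and z of cap_loop in the frame of hook_seat between 0.002 and 0.012 m and angle between cap's own z axis and vertical below 0.4 rad and contact force between cap and hook_stand above 0.2 N and linear speed of cap below 0.05 m/s); the robot touches nothing.
It fails at once if a bystander is shoved more than 30 mm or knocked over (distance of any of synth_a, synth_b, cassette_a, cassette_b, pedal, pick_tin, tape_player, mug from where it was at the start of the episode above 0.03 m or angle between any of mug, pick_tin, pedal's own z axis and vertical above 0.5 rad).
It also fails if it takes over 72 s, if anything falls off the work surface, if the arm or the gripper's body presses on something with over 40 N, if the wrist force passes 120 N, or if a joint passes its speed limit or range.

## Working session

There is one attempt and no reset: what is moved stays moved. The work goes in short steps, Python scripts to look and compute and a shell command to move; the robot and the scene stay as the last step left them, time stands still between calls to the robot, and variables do not carry over. Pictures are saved under pics/ and viewed, about 8 in all and at most 12, crops included, and the job is handed in when it is done.

```bash
mkdir -p pics; cat > h.py <<'E'
import numpy as np, cv2
from workcell import robot, viewer, silhouettes
def cam(n): return viewer.read_camera(n)
def proj(c,P):
    R=np.array(c["rotation"]);p=(np.atleast_2d(P)-c["xyz"])@R
    s=p[:,:2]/p[:,2:];s=s*(1+c["k1"]*(s**2).sum(1,keepdims=True))
    K=np.array(c["camera_matrix"]);return s*[K[0,0],K[1,1]]+K[:2,2]
def ray(c,uv):
    K=np.array(c["camera_matrix"]);d=(np.array(uv,float)-K[:2,2])/[K[0,0],K[1,1]]
    s=d.copy()
    for _ in range(20): s=d/(1+c["k1"]*(s@s))
    v=np.array(c["rotation"])@[s[0],s[1],1];return np.array(c["xyz"]),v/np.linalg.norm(v)
def onz(c,uv,z):
    o,v=ray(c,uv);return o+v*(z-o[2])/v[2]
E
python3 - <<'E'
from h import *
s=robot.get_state();print({k:np.round(v,3).tolist() for k,v in s.items()})
ims=[]
for n in("scene","side","wrist"):
    c=cam(n);print(n,np.round(c["xyz"],3),np.round(np.array(c["rotation"]),3).tolist(),c["camera_matrix"][0][0],c["k1"])
    im=c["image"].copy()
    for t in("mic_tube","cap","hook_stand","plain_tube"):
        for d in silhouettes(t,n)[:3]:
            b=d["bbox"];print(t,round(d["confidence"],2),b,np.round(onz(c,[(b[0]+b[2])/2,b[1]],.19),3))
    ims.append(im)
cv2.imwrite("pics/a.png",cv2.resize(ims[0],(800,600)));cv2.imwrite("pics/b.png",np.vstack([cv2.resize(np.hstack(ims[1:]),(800,300))]))
E
```

```text
{'t': 0.0, 'joint_positions': [60.825, 17.961, 85.855, 0.0, 76.261, -12.799], 'qd': [0.095, -0.037, 0.089, -0.042, -0.011, 0.053], 'effort': [0.002, -41.228, -25.974, -0.0, 0.004, 0.0], 'ee_pos': [0.148, 0.503, 0.193], 'tcp_rot': [-179.925, -0.017, 163.624], 'wrist_force': [0.113, -0.282, -0.795], 'moment': [-0.014, 0.007, -0.0], 'grip_width': 0.086}
scene [ 1.275 -0.107  0.918] [-135.581, 0.898, 75.765] 415.0098226114741 -0.02224944411532348Traceback (most recent call last):
  File "<stdin>", line 9, in <module>
  File "h.py", line 14, in onz
    o,v=ray(c,uv);return o+v*(z-o[2])/v[2]
                                      ~^^^
IndexError: invalid index to scalar variable.
```

```bash
sed -i 's/^def cam.*/from scipy.spatial.transform import Rotation as Ro\ndef cam(n):\n    c=dict(viewer.read_camera(n));c["rotation"]=Ro.from_euler("xyz",c["rotation"],degrees=True).as_matrix();return c/' h.py
python3 - <<'E'
from h import *
ims=[]
for n in("scene","side","wrist"):
    c=cam(n);print(n,np.round(c["xyz"],3),np.round(np.array(c["rotation"]),3).tolist(),c["camera_matrix"][0][0],c["k1"])
    im=c["image"].copy()
    for t in("mic_tube","cap","hook_stand","plain_tube"):
        for d in silhouettes(t,n)[:3]:
            b=d["bbox"];print(t,round(d["confidence"],2),b,np.round(onz(c,[(b[0]+b[2])/2,b[1]],.19),3))
    ims.append(im)
cv2.imwrite("pics/a.png",cv2.resize(ims[0],(800,600)));cv2.imwrite("pics/b.png",np.vstack([cv2.resize(np.hstack(ims[1:]),(800,300))]))
E
```

```text
scene [ 1.275 -0.107  0.918] [[0.246, 0.69, -0.681], [0.969, -0.186, 0.161], [-0.016, -0.7, -0.714]] 415.0098226114741 -0.02224944411532348
mic_tube 0.72 [334.3, 207.5, 364.6, 256.2] [0.616 0.233 0.19 ]
cap 0.71 [377.3, 219.1, 390.9, 240.1] [0.674 0.299 0.19 ]
cap 0.69 [346.2, 178.3, 370.2, 208.2] [0.519 0.295 0.19 ]
hook_stand 0.69 [245.8, 197.0, 279.4, 293.1] [0.523 0.034 0.19 ]
plain_tube 0.56 [139.7, 241.0, 189.0, 310.7] [ 0.607 -0.218  0.19 ]
side [ 0.092 -0.818  1.242] [[0.871, -0.37, 0.324], [-0.492, -0.639, 0.592], [-0.012, -0.675, -0.738]] 537.4920628720557 -0.09351545157898797
mic_tube 0.7 [233.0, 162.9, 260.8, 209.6] [0.561 0.224 0.19 ]
mic_tube 0.41 [236.5, 141.4, 255.5, 163.3] [0.602 0.31  0.19 ]
cap 0.67 [221.7, 158.2, 241.4, 181.3] [0.531 0.265 0.19 ]
cap 0.5 [233.6, 136.7, 256.0, 165.0] [0.609 0.332 0.19 ]
hook_stand 0.59 [280.8, 191.0, 322.2, 258.6] [0.638 0.049 0.19 ]
plain_tube 0.7 [339.0, 260.4, 368.6, 322.4] [ 0.627 -0.217  0.19 ]
plain_tube 0.64 [235.9, 142.0, 252.0, 162.4] [0.595 0.311 0.19 ]
wrist [0.069 0.527 0.375] [[0.281, 0.91, 0.304], [0.96, -0.267, -0.089], [-0.0, 0.317, -0.948]] 311.1313032836815 -0.05552911045336944
mic_tube 0.59 [95.8, 349.4, 209.1, 418.4] [0.204 0.388 0.19 ]
cap 0.22 [92.8, 351.4, 208.2, 420.0] [0.205 0.386 0.19 ]
```

View pics/a.png

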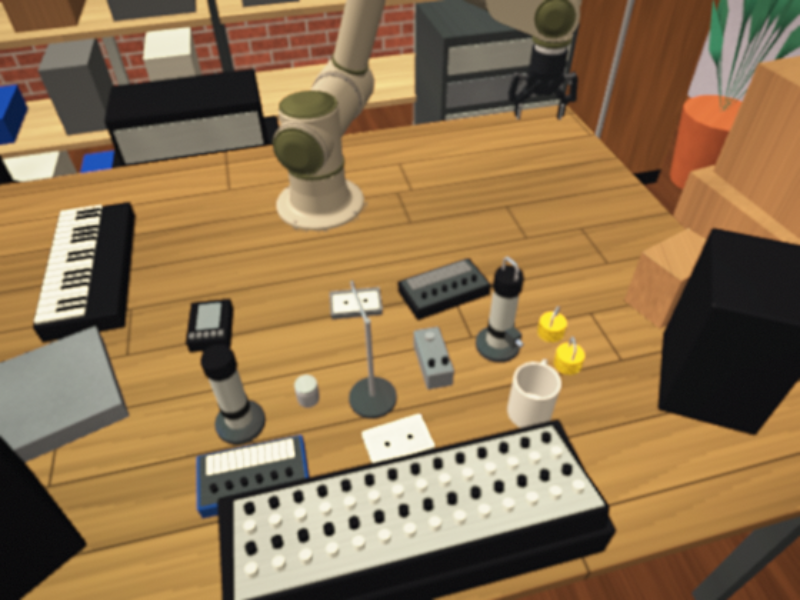

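View pics/b.png

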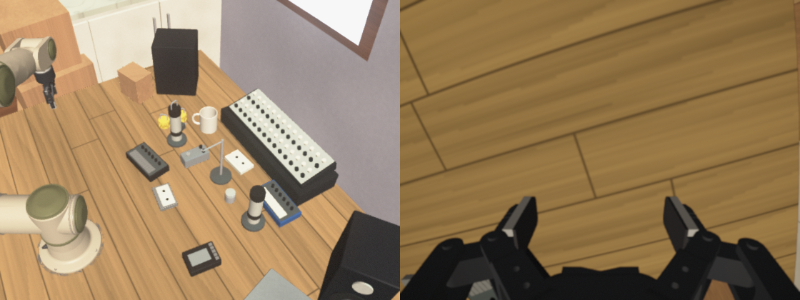

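```bash
cat >> h.py <<'E'
def tri(obs):
    A=np.zeros((3,3));b=np.zeros(3);L=[]
    for c,uv in obs:
        o,v=ray(c,uv);M=np.eye(3)-np.outer(v,v);A+=M;b+=M@o;L.append((o,M))
    x=np.linalg.solve(A,b);return x,[round(float(np.linalg.norm(M@(x-o)))*1000,1) for o,M in L]
E
python3 - <<'E'
from h import *
a=cam("scene");b=cam("side")
A=silhouettes("cap","scene");B=silhouettes("cap","side")
ctr=lambda d:[(d["bbox"][0]+d["bbox"][2])/2,(d["bbox"][1]+d["bbox"][3])/2]
for i in A:
  for j in B: print(i["bbox"],j["bbox"],tri([(a,ctr(i)),(b,ctr(j))]))
i=silhouettes("hook_stand","scene")[0];j=silhouettes("hook_stand","side")[0]
for n,c,d in(("sc",a,i),("sd",b,j)):
    m=np.array(d["pixels"]);ys,xs=np.nonzero(m);print(n,d["bbox"],[(int(y),int(xs[ys==y].min()),int(xs[ys==y].max())) for y in range(ys.min(),ys.max()+1,5)])
x1=a["image"][165:300,230:410];x2=b["image"][130:270,215:395]
cv2.imwrite("pics/c.png",np.hstack([cv2.resize(x1,(400,300),interpolation=2),cv2.resize(x2,(400,311),interpolation=2)[:300]]))
E
```

```text
[343.8, 181.5, 368.9, 208.4] [219.3, 156.8, 240.0, 180.4] (array([0.52909584, 0.28933172, 0.13485141]), [4.7, 4.7])
[343.8, 181.5, 368.9, 208.4] [254.5, 154.0, 257.7, 170.1] (array([0.58910572, 0.24758545, 0.18402888]), [20.2, 20.2])
[343.8, 181.5, 368.9, 208.4] [254.7, 339.6, 310.2, 387.3] (array([ 0.44579326,  0.05789443, -0.04867233]), [295.1, 295.1])
[343.8, 181.5, 368.9, 208.4] [313.9, 208.9, 356.1, 244.1] (array([0.67508423, 0.08734628, 0.1919434 ]), [159.4, 159.4])
[376.5, 222.9, 393.5, 240.1] [219.3, 156.8, 240.0, 180.4] (array([0.57420905, 0.38367641, 0.02171112]), [8.7, 8.7])
[376.5, 222.9, 393.5, 240.1] [254.5, 154.0, 257.7, 170.1] (array([0.63554368, 0.33130658, 0.08344931]), [9.2, 9.2])
[376.5, 222.9, 393.5, 240.1] [254.7, 339.6, 310.2, 387.3] (array([ 0.49130584,  0.13337177, -0.18410048]), [311.8, 311.8])
[376.5, 222.9, 393.5, 240.1] [313.9, 208.9, 356.1, 244.1] (array([0.72335481, 0.15012102, 0.10186627]), [160.6, 160.6])
[387.3, 237.6, 404.9, 262.3] [219.3, 156.8, 240.0, 180.4] (array([ 0.5976835 ,  0.42650936, -0.0354565 ]), [19.3, 19.3])
[387.3, 237.6, 404.9, 262.3
[... 258 characters left out ...]
6.1, 244.1] (array([0.74713284, 0.17955336, 0.05396246]), [158.1, 158.1])
sc [243.0, 196.1, 279.8, 294.7] [(198, 246, 247), (203, 247, 248), (208, 249, 250), (213, 251, 253), (218, 253, 254), (223, 255, 257), (228, 256, 259), (233, 256, 259), (238, 256, 260), (243, 257, 260), (248, 257, 260), (253, 258, 260), (258, 258, 261), (263, 258, 262), (268, 249, 274), (273, 245, 277), (278, 244, 277), (283, 245, 276), (288, 248, 273), (293, 256, 265)]
sd [283.0, 192.5, 322.0, 260.5] [(194, 310, 311), (199, 303, 312), (204, 294, 312), (209, 286, 311), (214, 308, 311), (219, 308, 311), (224, 308, 310), (229, 308, 310), (234, 300, 316), (239, 295, 322), (244, 293, 323), (249, 294, 323), (254, 297, 320)]
```

View pics/c.png

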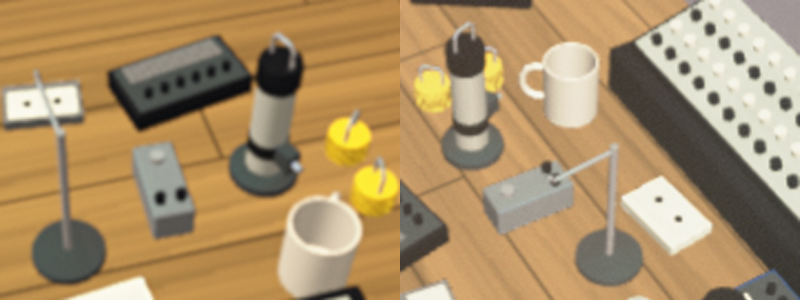

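```bash
python3 - <<'E'
from h import *
a=cam("scene");b=cam("side");w=cam("wrist")
A=lambda x,y:(a,[230+x/2.2222,165+y/2.2222]);B=lambda x,y:(b,[215+(x-400)/2.2222,130+y/2.2222])
for n,p,q in(("tip",A(37,73),B(552,180)),("posttop",A(60,132),B(614,148)),("hfoot",A(68,251),B(610,255)),("loop",A(285,45),B(465,27)),("mfoot",A(264,168),B(472,142)),("plain",(a,[152,245]),(a,[152,245]))):
    try: print(n,tri([p,q]))
    except Exception as e: print(n,onz(*p,.19))
s=robot.get_state();R=Ro.from_euler("xyz",s["tcp_rot"],degrees=True).as_matrix()
print("cam in tool",R.T@(w["xyz"]-s["ee_pos"]),(R.T@w["rotation"]).round(3).tolist())
E
```

```text
tip (array([ 0.54620659, -0.01096035,  0.21857875]), [1.3, 1.3])
posttop (array([ 0.6360804 , -0.00379407,  0.21694154]), [0.1, 0.1])
hfoot (array([ 0.63854969, -0.00435289,  0.01163308]), [1.2, 1.2])
loop (array([0.57839648, 0.26804833, 0.22575555]), [2.5, 2.5])
mfoot (array([0.57600277, 0.2686396 , 0.01110839]), [2.5, 2.5])
plain (array([ 1.46421487, -0.06709476,  1.125     ]), [0.0, 0.0])
cam in tool [ 0.08215901  0.00044848 -0.18107117] [[0.001, -0.948, -0.317], [1.0, 0.001, 0.0], [0.0, -0.317, 0.948]]
```

```bash
cat >> h.py <<'E'
def to(xyz,yaw):
    "tool-frame delta (mm, rad) from measured pose to pointing down at xyz, yaw"
    s=robot.get_state();R=Ro.from_euler("xyz",s["tcp_rot"],degrees=True)
    T=Ro.from_euler("xyz",[180,0,yaw],degrees=True)
    print("t",s["t"],"d",(R.inv().apply(np.array(xyz)-s["ee_pos"])*1000).round(1),"w",(R.inv()*T).as_rotvec().round(3),"j6",round(s["joint_positions"][5],1))
E
python3 -m jog '[{"dz":-107},{"dz":-107},{"dx":-478,"dy":-105,"dz":-107},{"dx":-478,"dy":-105,"dz":-107},{"dx":-478,"dy":-105,"dz":-107},{"dx":-478,"dy":-105,"dz":-107},{"dx":-478,"dy":-105,"dz":-107},{"dx":-478,"dy":-105,"dz":-107},{"dx":-478,"dy":-105,"dz":-107},{"dx":-478,"dy":-105,"dz":-107}]'
python3 -c "
from h import *
to([.577,.2685,.30],163.6)"
```

```text
t 1.3 d [-477.9 -104.7 -106.1] w [ 0. -0.  0.] j6 -12.8validation failed for argument at $[0]...
```

```bash

python3 -m jog '[{"wx":0,"wy":0,"wz":0,"dx":0,"dy":0,"dz":-107,"gripper":1},{"wx":0,"wy":0,"wz":0,"dx":0,"dy":0,"dz":-107,"gripper":1},{"wx":0,"wy":0,"wz":0,"dx":-478,"dy":-105,"dz":-107,"gripper":1},{"wx":0,"wy":0,"wz":0,"dx":-478,"dy":-105,"dz":-107,"gripper":1},{"wx":0,"wy":0,"wz":0,"dx":-478,"dy":-105,"dz":-107,"gripper":1},{"wx":0,"wy":0,"wz":0,"dx":-478,"dy":-105,"dz":-107,"gripper":1},{"wx":0,"wy":0,"wz":0,"dx":-478,"dy":-105,"dz":-107,"gripper":1},{"wx":0,"wy":0,"wz":0,"dx":-478,"dy":-105,"dz":-107,"gripper":1},{"wx":0,"wy":0,"wz":0,"dx":-478,"dy":-105,"dz":-107,"gripper":1},{"wx":0,"wy":0,"wz":0,"dx":-478,"dy":-105,"dz":-107,"gripper":1}]'
python3 -c "
from h import *
to([.577,.2685,.30],163.6)"
```

```text
t: 2.3
ee_pos: [0.5002, 0.3099, 0.2997]
tcp_rot: [180.0, 0.0, 163.6]
wrist_force: [1.0, 0.8, 0.5]
grip_width: 0.0852
t 2.3 d [-85.3 -18.1  -0.2] w [0. 0. 0.] j6 -53.2
```

```bash
cat > look.py <<'E'
from h import *
import sys,pickle
n=sys.argv[1];c=cam("wrist");D={t:silhouettes(t,"wrist")[:3] for t in sys.argv[2:]}
for t in D:
    for d in D[t]:
        print(t,round(d["confidence"],2),np.round(d["bbox"],1))
pickle.dump((c,D,robot.get_state()),open(n+".pkl","wb"));cv2.imwrite(f"pics/{n}.png",c["image"])
E
python3 look.py w1 cap
python3 -m jog '[{"wx":0,"wy":0,"wz":0,"dx":-42,"dy":-18,"dz":0,"gripper":1},{"wx":0,"wy":0,"wz":0,"dx":-85,"dy":-18,"dz":0,"gripper":1},{"wx":0,"wy":0,"wz":0,"dx":-85,"dy":-18,"dz":0,"gripper":1},{"wx":0,"wy":0,"wz":0,"dx":-85,"dy":-18,"dz":0,"gripper":1}]'
python3 look.py w2 cap
python3 -c "
import cv2,numpy as np
cv2.imwrite('pics/w12.png',cv2.resize(np.hstack([cv2.imread('pics/w1.png'),cv2.imread('pics/w2.png')]),(800,300)))"
```

```text
cap 0.64 [321.7 178.6 360.7 218.9]
cap 0.64 [179.6 320.8 199.2 348.4]
cap 0.63 [236.4 244.7 287.  305.9]
t: 2.8
ee_pos: [0.5752, 0.27, 0.2988]
tcp_rot: [-180.0, -0.1, 163.6]
wrist_force: [-0.0, 0.7, -0.4]
grip_width: 0.0855
cap 0.9 [249.5 171.3 306.8 226.4]
cap 0.83 [345.7 180.  386.  217.1]
```

View pics/w12.png

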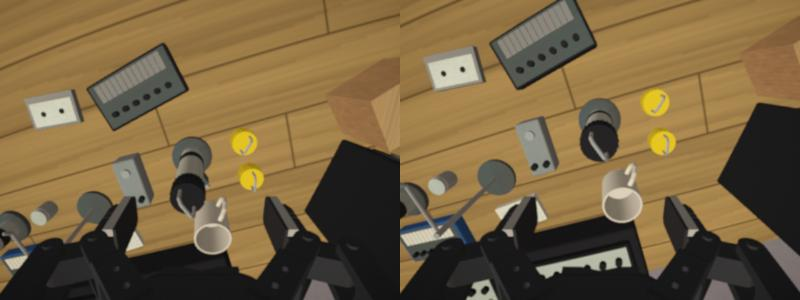

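```bash
python3 - <<'E'
import cv2,numpy as np
a=cv2.imread('pics/w1.png')[240:315,215:315];b=cv2.imread('pics/w2.png')[160:235,230:330]
cv2.imwrite('pics/z1.png',np.hstack([cv2.resize(x,(400,300),interpolation=2) for x in(a,b)]))
E
```

```text
(no output)
```

View pics/z1.png

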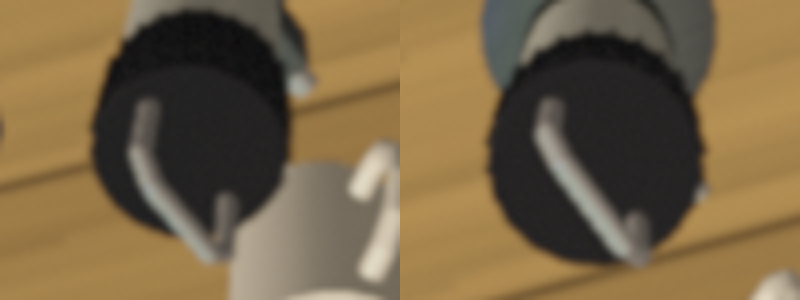

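```bash
python3 - <<'E'
from h import *
import pickle
a=pickle.load(open("w1.pkl","rb"))[0];b,_,s=pickle.load(open("w2.pkl","rb"))
p=lambda x,y:[215+x/4,240+y/4];q=lambda x,y:[230+x/4,160+y/4]
print("top",tri([(a,p(192,150)),(b,q(197,162))]),onz(b,q(197,162),.197))
e1=tri([(a,p(135,148)),(b,q(145,132))]);e2=tri([(a,p(222,258)),(b,q(240,258))]);print(e1,e2)
u=onz(b,q(145,132),.227);v=onz(b,q(240,258),.227);print("z227",u,v,(u+v)/2,np.degrees(np.arctan2(*(v-u)[1::-1])))
print(s["ee_pos"])
E
```

```text
top (array([0.57305412, 0.27032658, 0.196052  ]), [0.2, 0.2]) [0.57271554 0.27025004 0.197     ]
(array([0.55720944, 0.26277261, 0.21817671]), [0.4, 0.4]) (array([0.58889322, 0.27502655, 0.22389472]), [0.4, 0.4])
z227 [0.55534206 0.26412594 0.227     ] [0.58796156 0.27556575 0.227     ] [0.57165181 0.26984585 0.227     ] 19.32601877712704
[0.5742605  0.27077182 0.30011193]
```

```bash
python3 -c "
from h import *
for _ in range(3): to([.5727,.2704,.170],163.6);cam('wrist')"
```

```text
t 2.9 d [  1.4  -0.8 130.1] w [0.    0.    0.002] j6 -59.0
t 2.95 d [  1.4  -0.9 130.4] w [0.001 0.001 0.002] j6 -59.0
t 3.0 d [  1.4  -0.9 130.4] w [0.001 0.001 0.002] j6 -59.0
```

```bash

python3 -m jog '[{"wx":0,"wy":0,"wz":0,"dx":1.4,"dy":-0.9,"dz":50,"gripper":1},{"wx":0,"wy":0,"wz":0,"dx":1.4,"dy":-0.9,"dz":90,"gripper":1},{"wx":0,"wy":0,"wz":0,"dx":1.4,"dy":-0.9,"dz":115,"gripper":1},{"wx":0,"wy":0,"wz":0,"dx":1.4,"dy":-0.9,"dz":130,"gripper":1},{"wx":0,"wy":0,"wz":0,"dx":1.4,"dy":-0.9,"dz":130,"gripper":1},{"wx":0,"wy":0,"wz":0,"dx":1.4,"dy":-0.9,"dz":130,"gripper":0},{"wx":0,"wy":0,"wz":0,"dx":1.4,"dy":-0.9,"dz":130,"gripper":0},{"wx":0,"wy":0,"wz":0,"dx":1.4,"dy":-0.9,"dz":130,"gripper":0},{"wx":0,"wy":0,"wz":0,"dx":1.4,"dy":-0.9,"dz":130,"gripper":0},{"wx":0,"wy":0,"wz":0,"dx":1.4,"dy":-0.9,"dz":130,"gripper":0}]' 50
python3 -c "
from h import *
print(robot.get_state())"
```

```text
t: 4.05
ee_pos: [0.5736, 0.2695, 0.17]
tcp_rot: [-180.0, 0.0, 163.6]
wrist_force: [-1.0, -1.6, 2.6]
grip_width: 0.012
{'t': 4.05, 'joint_positions': array([ 1.45962800e+01,  3.28582039e+01,  6.71214637e+01, -1.58550438e-02,
        7.99984536e+01, -5.90284766e+01]), 'qd': array([-0.11603377,  0.04474919,  0.19843904, -0.12612343,  0.00177826,
       -0.02546064]), 'effort': array([  0.44125934, -52.76847482, -26.48314655,   0.23097316,
        -0.23050119,   0.0690738 ]), 'ee_pos': array([0.57357481, 0.26946156, 0.16998687]), 'tcp_rot': array([-1.79997870e+02,  2.67948283e-02,  1.63627508e+02]), 'wrist_force': array([-1.03889762, -1.55013947,  2.59944773]), 'moment': array([-0.22877616,  0.1351124 ,  0.08976454]), 'grip_width': 0.012033514295645462}
```

```bash
python3 look.py w3 cap; python3 - <<'E'
from h import *
a=cam("scene")["image"][120:270,280:480];b=cv2.imread("pics/w3.png")
cv2.imwrite('pics/z2.png',np.hstack([cv2.resize(a,(400,300),interpolation=2),cv2.resize(b,(400,300))]))
print(robot.get_state()["grip_width"])
E
```

```text
cap 0.9 [370.2 203.1 421.8 258.6]
cap 0.84 [355.8 130.7 414.2 181.8]
cap 0.57 [232.7 206.8 326.6 323.1]
0.003204375535992533
```

View pics/z2.png

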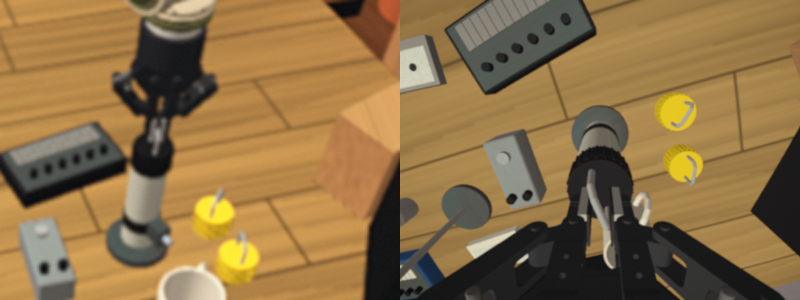

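```bash
python3 - <<'E'
from h import *
import pickle
b=cam("side");a=cam("scene");w=cam("wrist")
s=robot.get_state();print(s["ee_pos"],s["grip_width"],s["wrist_force"])
P=[s["ee_pos"],[.5727,.2704,.197],[.5717,.2698,.227]]
def crop(c,n,h):
    im=c["image"].copy().astype(float)*1.6+25;im=im.clip(0,255).astype(np.uint8);q=proj(c,P);u,v=q.mean(0).astype(int)
    x0,y0=max(u-h,0),max(v-h,0);x0=min(x0,560-2*h);y0=min(y0,420-2*h);k=400/(2*h)
    o=cv2.resize(im[y0:y0+2*h,x0:x0+2*h],(400,400),interpolation=2)
    for p,col in zip(q,((0,0,255),(0,255,0),(255,0,0))): cv2.circle(o,tuple(int(t) for t in (p-[x0,y0])*k),3,col,-1)
    return o
cv2.imwrite("pics/z3.png",np.hstack([crop(a,"",45),crop(w,"",80)]))
E
```

```text
[0.57299145 0.26962074 0.16990477] 0.0029763780891014723 [-5.52903464 -1.43287614  4.81238397]
```

View pics/z3.png

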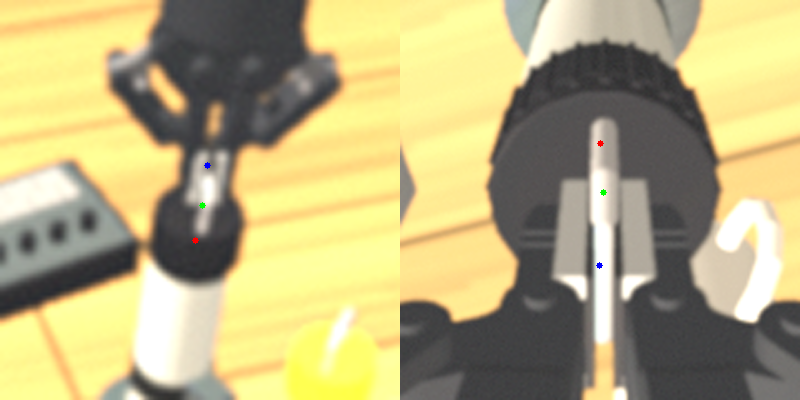

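```bash

python3 -m jog '[{"wx":0,"wy":0,"wz":-0.15,"dx":0,"dy":0,"dz":-0.2,"gripper":0},{"wx":0,"wy":0,"wz":-0.3,"dx":0,"dy":0,"dz":-0.4,"gripper":0},{"wx":0,"wy":0,"wz":-0.45,"dx":0,"dy":0,"dz":-0.5,"gripper":0},{"wx":0,"wy":0,"wz":-0.6,"dx":0,"dy":0,"dz":-0.7,"gripper":0},{"wx":0,"wy":0,"wz":-0.75,"dx":0,"dy":0,"dz":-0.9,"gripper":0},{"wx":0,"wy":0,"wz":-0.9,"dx":0,"dy":0,"dz":-1.1,"gripper":0},{"wx":0,"wy":0,"wz":-1.05,"dx":0,"dy":0,"dz":-1.3,"gripper":0},{"wx":0,"wy":0,"wz":-1.2,"dx":0,"dy":0,"dz":-1.4,"gripper":0},{"wx":0,"wy":0,"wz":-1.35,"dx":0,"dy":0,"dz":-1.6,"gripper":0},{"wx":0,"wy":0,"wz":-1.5,"dx":0,"dy":0,"dz":-1.8,"gripper":0}]'
python3 look.py w4 cap
python3 -m jog '[{"wx":0,"wy":0,"wz":-0.15,"dx":0,"dy":0,"dz":-0.2,"gripper":0},{"wx":0,"wy":0,"wz":-0.25,"dx":0,"dy":0,"dz":-0.3,"gripper":0},{"wx":0,"wy":0,"wz":-0.25,"dx":0,"dy":0,"dz":-0.3,"gripper":1},{"wx":0,"wy":0,"wz":-0.25,"dx":0,"dy":0,"dz":-0.3,"gripper":1},{"wx":0,"wy":0,"wz":-0.25,"dx":0,"dy":0,"dz":-0.3,"gripper":1},{"wx":0,"wy":0,"wz":-0.25,"dx":0,"dy":0,"dz":-0.3,"gripper":1},{"wx":0,"wy":0,"wz":-0.25,"dx":0,"dy":0,"dz":-0.3,"gripper":1},{"wx":0,"wy":0,"wz":-0.25,"dx":0,"dy":0,"dz":-0.3,"gripper":1},{"wx":0,"wy":0,"wz":-0.25,"dx":0,"dy":0,"dz":-30,"gripper":1},{"wx":0,"wy":0,"wz":-0.25,"dx":0,"dy":0,"dz":-80,"gripper":1}]'
python3 look.py w5 cap
python3 - <<'E'
from h import *
P=[robot.get_state()["ee_pos"]]
def crop(c,h):
    im=c["image"].astype(float)*1.6+25;im=im.clip(0,255).astype(np.uint8);q=proj(c,P);u,v=q.mean(0).astype(int)
    x0,y0=min(max(u-h,0),560-2*h),min(max(v-h,0),420-2*h);k=400/(2*h)
    o=cv2.resize(im[y0:y0+2*h,x0:x0+2*h],(400,400),interpolation=2)
    for p in q: cv2.circle(o,tuple(int(t) for t in (p-[x0,y0])*k),3,(0,0,255),-1)
    return o
cv2.imwrite("pics/z4.png",np.hstack([crop(cam("scene"),50),crop(cam("wrist"),150)]))
E
```

```text
t: 5.35
ee_pos: [0.5734, 0.2692, 0.171]
tcp_rot: [180.0, -0.1, -110.1]
wrist_force: [-1.7, -1.2, -1.3]
grip_width: 0.0026
cap 0.9 [228.9 279.1 245.4 313. ]
cap 0.77 [234.8 206.4 328.8 325.2]
cap 0.63 [315.  256.6 339.3 306.6]
t: 6.45
ee_pos: [0.5723, 0.2692, 0.2494]
tcp_rot: [179.6, -0.1, -96.1]
wrist_force: [0.4, -0.2, 1.2]
grip_width: 0.0854
cap 0.82 [246.3 183.4 312.1 255. ]
cap 0.71 [271.2 241.9 310.1 278. ]
cap 0.61 [212.8 239.7 250.1 279.9]
```

View pics/z4.png

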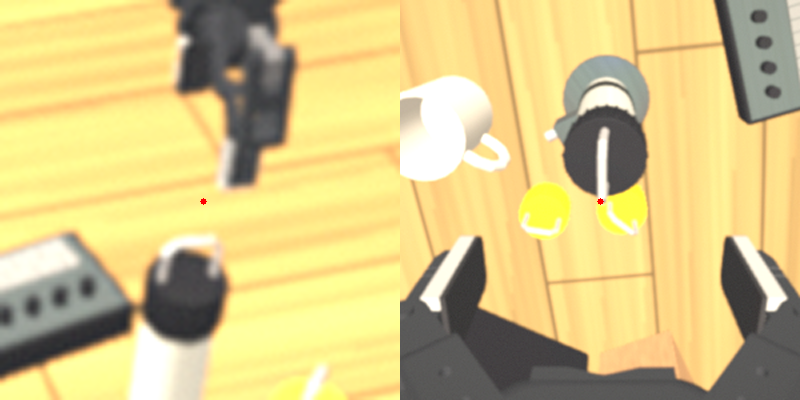

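```bash

R='{"wx":0,"wy":0,"wz":1.5,"dx":0,"dy":0,"dz":0,"gripper":1}'
python3 -m jog '[{"wx":0,"wy":0,"wz":1.5,"dx":0,"dy":0,"dz":0,"gripper":1},{"wx":0,"wy":0,"wz":1.5,"dx":0,"dy":0,"dz":0,"gripper":1},{"wx":0,"wy":0,"wz":1.5,"dx":0,"dy":0,"dz":0,"gripper":1},{"wx":0,"wy":0,"wz":1.5,"dx":0,"dy":0,"dz":0,"gripper":1},{"wx":0,"wy":0,"wz":1.5,"dx":0,"dy":0,"dz":0,"gripper":1},{"wx":0,"wy":0,"wz":1.5,"dx":0,"dy":0,"dz":0,"gripper":1},{"wx":0,"wy":0,"wz":1.5,"dx":0,"dy":0,"dz":0,"gripper":1},{"wx":0,"wy":0,"wz":1.5,"dx":0,"dy":0,"dz":0,"gripper":1},{"wx":0,"wy":0,"wz":1.5,"dx":0,"dy":0,"dz":0,"gripper":1},{"wx":0,"wy":0,"wz":1.5,"dx":0,"dy":0,"dz":0,"gripper":1}]' | grep -E "rot|t:"
python3 -m jog '[{"wx":0,"wy":0,"wz":1.5,"dx":0,"dy":0,"dz":0,"gripper":1},{"wx":0,"wy":0,"wz":1.5,"dx":0,"dy":0,"dz":0,"gripper":1},{"wx":0,"wy":0,"wz":1.5,"dx":0,"dy":0,"dz":0,"gripper":1},{"wx":0,"wy":0,"wz":1.5,"dx":0,"dy":0,"dz":0,"gripper":1},{"wx":0,"wy":0,"wz":1.5,"dx":0,"dy":0,"dz":0,"gripper":1},{"wx":0,"wy":0,"wz":1.5,"dx":0,"dy":0,"dz":0,"gripper":1},{"wx":0,"wy":0,"wz":1.5,"dx":0,"dy":0,"dz":0,"gripper":1},{"wx":0,"wy":0,"wz":1.5,"dx":0,"dy":0,"dz":0,"gripper":1},{"wx":0,"wy":0,"wz":1.5,"dx":0,"dy":0,"dz":0,"gripper":1},{"wx":0,"wy":0,"wz":1.5,"dx":0,"dy":0,"dz":0,"gripper":1}]'| grep -E "rot|t:"
python3 -m jog '[{"wx":0,"wy":0,"wz":1.5,"dx":0,"dy":0,"dz":0,"gripper":1},{"wx":0,"wy":0,"wz":1.5,"dx":0,"dy":0,"dz":0,"gripper":1},{"wx":0,"wy":0,"wz":1.5,"dx":0,"dy":0,"dz":0,"gripper":1},{"wx":0,"wy":0,"wz":1.5,"dx":0,"dy":0,"dz":0,"gripper":1},{"wx":0,"wy":0,"wz":1.5,"dx":0,"dy":0,"dz":0,"gripper":1},{"wx":0,"wy":0,"wz":1.5,"dx":0,"dy":0,"dz":0,"gripper":1},{"wx":0,"wy":0,"wz":1.5,"dx":0,"dy":0,"dz":0,"gripper":1},{"wx":0,"wy":0,"wz":1.5,"dx":0,"dy":0,"dz":0,"gripper":1},{"wx":0,"wy":0,"wz":1.5,"dx":0,"dy":0,"dz":0,"gripper":1},{"wx":0,"wy":0,"wz":1.5,"dx":0,"dy":0,"dz":0,"gripper":1}]'| grep -E "rot|t:"
python3 -m jog '[{"wx":0,"wy":0,"wz":1,"dx":0,"dy":0,"dz":0,"gripper":1},{"wx":0,"wy":0,"wz":1,"dx":0,"dy":0,"dz":0,"gripper":1},{"wx":0,"wy":0,"wz":1,"dx":0,"dy":0,"dz":0,"gripper":1},{"wx":0,"wy":0,"wz":1,"dx":0,"dy":0,"dz":0,"gripper":1},{"wx":0,"wy":0,"wz":1,"dx":0,"dy":0,"dz":0,"gripper":1},{"wx":0,"wy":0,"wz":1,"dx":0,"dy":0,"dz":0,"gripper":1},{"wx":0,"wy":0,"wz":1,"dx":0,"dy":0,"dz":0,"gripper":1},{"wx":0,"wy":0,"wz":1,"dx":0,"dy":0,"dz":0,"gripper":1}]'| grep -E "rot|t:"
python3 look.py w6 cap
python3 - <<'E'
from h import *
import pickle
print(robot.grip_point_offset)
# cap axis: fit from masks of w5,w6: mask centroid of top-disc ~ use disc + loop model error minimal
for n in("w2","w5","w6"):
    c,D,s=pickle.load(open(n+".pkl","rb"))
    d=max(D["cap"],key=lambda d:np.sum(d["pixels"]));m=np.array(d["pixels"]).astype(np.uint8)
    m=cv2.morphologyEx(m,cv2.MORPH_OPEN,np.ones((13,13)));k=cv2.findContours(m,0,2)[0];k=max(k,key=cv2.contourArea)[:,0]
    # least squares: model silhouette of cylinder z .163-.199 r .026
    from scipy.optimize import least_squares
    th=np.linspace(0,2*np.pi,60)
    def f(p):
        P=np.vstack([np.c_[p[0]+.026*np.cos(th),p[1]+.026*np.sin(th),0*th+z] for z in(.163 if n!="w2" else .161,.199 if n!="w2" else .197)])
        h=cv2.convexHull(proj(c,P).astype(np.float32))
        return [cv2.pointPolygonTest(h,(float(a),float(b)),True) for a,b in k]
    r=least_squares(f,[.5725,.27],diff_step=1e-3);print(n,r.x.round(4),round(np.sqrt(np.mean(r.fun**2)),2),s["ee_pos"].round(4))
to([.5725,.2702,.132],-52)
E
```

```text
t: 7.65
tcp_rot: [-180.0, -0.1, 177.6]
t: 8.65
tcp_rot: [-179.9, 0.0, 91.6]
t: 9.65
tcp_rot: [180.0, 0.1, 5.7]
t: 10.45
tcp_rot: [179.9, 0.1, -51.3]
cap 0.89 [212.  217.7 251.9 266.5]
cap 0.73 [159.7 182.5 204.8 224.6]
cap 0.64 [244.7 180.6 313.4 250.8]
0.0187
w2 [0.573  0.2697] 0.72 [0.5743 0.2708 0.3001]
w5 [0.5732 0.2697] 1.01 [0.5754 0.2702 0.2585]
w6 [0.5727 0.2698] 1.3 [0.5733 0.2695 0.2505]
t 10.55 d [ -1.   -0.  118.5] w [0.001 0.001 0.016] j6 155.7
```

```bash

python3 -m jog '[{"wx":0,"wy":0,"wz":0,"dx":-0.2,"dy":0,"dz":50,"gripper":1},{"wx":0,"wy":0,"wz":0,"dx":-0.2,"dy":0,"dz":90,"gripper":1},{"wx":0,"wy":0,"wz":0,"dx":-0.2,"dy":0,"dz":100,"gripper":1},{"wx":0,"wy":0,"wz":0,"dx":-0.2,"dy":0,"dz":109,"gripper":1},{"wx":0,"wy":0,"wz":0,"dx":-0.2,"dy":0,"dz":118,"gripper":1},{"wx":0,"wy":0,"wz":0,"dx":-0.2,"dy":0,"dz":118,"gripper":1}]'
python3 -m jog '[{"wx":0,"wy":0,"wz":0,"dx":0,"dy":0,"dz":0,"gripper":0},{"wx":0,"wy":0,"wz":0,"dx":0,"dy":0,"dz":0,"gripper":0},{"wx":0,"wy":0,"wz":0,"dx":0,"dy":0,"dz":0,"gripper":0},{"wx":0,"wy":0,"wz":0,"dx":0,"dy":0,"dz":0,"gripper":0},{"wx":0,"wy":0,"wz":0,"dx":0,"dy":0,"dz":0,"gripper":0},{"wx":0,"wy":0,"wz":0,"dx":0,"dy":0,"dz":0,"gripper":0}]' 50
python3 look.py w7 cap
```

```text
t: 11.15
ee_pos: [0.5736, 0.2698, 0.1337]
tcp_rot: [-180.0, -0.0, -51.2]
wrist_force: [0.7, -0.3, -0.1]
grip_width: 0.0853
t: 11.75
ee_pos: [0.5738, 0.2698, 0.1346]
tcp_rot: [-179.9, -0.0, -51.2]
wrist_force: [-1.8, -0.9, 5.7]
grip_width: 0.0503
cap 0.89 [223.9 225.3 337.9 375. ]
cap 0.79 [119.9 203.8 180.1 268. ]
cap 0.55 [189.  252.3 231.5 290.2]
```

```bash

python3 -m jog '[{"wx":0,"wy":0,"wz":-0.15,"dx":0,"dy":0,"dz":-0.2,"gripper":0},{"wx":0,"wy":0,"wz":-0.3,"dx":0,"dy":0,"dz":-0.4,"gripper":0},{"wx":0,"wy":0,"wz":-0.45,"dx":0,"dy":0,"dz":-0.5,"gripper":0},{"wx":0,"wy":0,"wz":-0.6,"dx":0,"dy":0,"dz":-0.7,"gripper":0},{"wx":0,"wy":0,"wz":-0.75,"dx":0,"dy":0,"dz":-0.9,"gripper":0},{"wx":0,"wy":0,"wz":-0.9,"dx":0,"dy":0,"dz":-1.1,"gripper":0},{"wx":0,"wy":0,"wz":-1.05,"dx":0,"dy":0,"dz":-1.3,"gripper":0},{"wx":0,"wy":0,"wz":-1.2,"dx":0,"dy":0,"dz":-1.4,"gripper":0},{"wx":0,"wy":0,"wz":-1.35,"dx":0,"dy":0,"dz":-1.6,"gripper":0},{"wx":0,"wy":0,"wz":-1.5,"dx":0,"dy":0,"dz":-1.8,"gripper":0}]'
python3 -m jog '[{"wx":0,"wy":0,"wz":-0.15,"dx":0,"dy":0,"dz":-0.2,"gripper":0},{"wx":0,"wy":0,"wz":-0.3,"dx":0,"dy":0,"dz":-0.4,"gripper":0},{"wx":0,"wy":0,"wz":-0.45,"dx":0,"dy":0,"dz":-0.5,"gripper":0},{"wx":0,"wy":0,"wz":-0.6,"dx":0,"dy":0,"dz":-0.7,"gripper":0},{"wx":0,"wy":0,"wz":-0.75,"dx":0,"dy":0,"dz":-0.9,"gripper":0},{"wx":0,"wy":0,"wz":-0.9,"dx":0,"dy":0,"dz":-1.1,"gripper":0},{"wx":0,"wy":0,"wz":-1.05,"dx":0,"dy":0,"dz":-1.3,"gripper":0},{"wx":0,"wy":0,"wz":-1.2,"dx":0,"dy":0,"dz":-1.4,"gripper":0},{"wx":0,"wy":0,"wz":-1.35,"dx":0,"dy":0,"dz":-1.6,"gripper":0},{"wx":0,"wy":0,"wz":-1.5,"dx":0,"dy":0,"dz":-1.8,"gripper":0}]'
python3 -m jog '[{"wx":0,"wy":0,"wz":-0.15,"dx":0,"dy":0,"dz":-0.2,"gripper":0},{"wx":0,"wy":0,"wz":-0.3,"dx":0,"dy":0,"dz":-0.4,"gripper":0},{"wx":0,"wy":0,"wz":-0.45,"dx":0,"dy":0,"dz":-0.5,"gripper":0},{"wx":0,"wy":0,"wz":-0.6,"dx":0,"dy":0,"dz":-0.7,"gripper":0},{"wx":0,"wy":0,"wz":-0.75,"dx":0,"dy":0,"dz":-0.9,"gripper":0},{"wx":0,"wy":0,"wz":-0.9,"dx":0,"dy":0,"dz":-1.1,"gripper":0},{"wx":0,"wy":0,"wz":-1.05,"dx":0,"dy":0,"dz":-1.3,"gripper":0},{"wx":0,"wy":0,"wz":-1.2,"dx":0,"dy":0,"dz":-1.4,"gripper":0},{"wx":0,"wy":0,"wz":-1.35,"dx":0,"dy":0,"dz":-1.6,"gripper":0},{"wx":0,"wy":0,"wz":-1.5,"dx":0,"dy":0,"dz":-1.8,"gripper":0}]'
python3 -m jog '[{"wx":0,"wy":0,"wz":-0.15,"dx":0,"dy":0,"dz":-0.2,"gripper":0},{"wx":0,"wy":0,"wz":-0.3,"dx":0,"dy":0,"dz":-0.4,"gripper":0},{"wx":0,"wy":0,"wz":-0.45,"dx":0,"dy":0,"dz":-0.5,"gripper":0},{"wx":0,"wy":0,"wz":-0.6,"dx":0,"dy":0,"dz":-0.7,"gripper":0},{"wx":0,"wy":0,"wz":-0.75,"dx":0,"dy":0,"dz":-0.9,"gripper":0},{"wx":0,"wy":0,"wz":-0.9,"dx":0,"dy":0,"dz":-1.1,"gripper":0},{"wx":0,"wy":0,"wz":-1.0,"dx":0,"dy":0,"dz":-1.2,"gripper":0},{"wx":0,"wy":0,"wz":-1.0,"dx":0,"dy":0,"dz":-1.2,"gripper":0}]'
python3 look.py w8 cap
```

```text
t: 12.85
ee_pos: [0.5733, 0.2699, 0.1368]
tcp_rot: [-180.0, -0.1, 35.0]
wrist_force: [-5.8, -1.2, 8.9]
grip_width: 0.0504
t: 13.85
ee_pos: [0.5728, 0.269, 0.1385]
tcp_rot: [-179.9, 0.0, 121.0]
wrist_force: [-7.3, -5.0, 10.2]
grip_width: 0.0503
t: 14.85
ee_pos: [0.5734, 0.269, 0.1404]
tcp_rot: [-179.9, 0.0, -153.1]
wrist_force: [-5.6, -4.2, 8.7]
grip_width: 0.0502
t: 15.65
ee_pos: [0.5743, 0.2692, 0.1418]
tcp_rot: [-179.8, -0.0, -96.0]
wrist_force: [0.5, -1.9, 7.4]
grip_width: 0.0508
cap 0.62 [222.8 222.8 336.3 375.4]
cap 0.53 [226.6 322.9 229.9 330.8]
```

```bash

python3 -m jog '[{"wx":0,"wy":0,"wz":0,"dx":0,"dy":0,"dz":0,"gripper":1},{"wx":0,"wy":0,"wz":0,"dx":0,"dy":0,"dz":0,"gripper":1},{"wx":0,"wy":0,"wz":0,"dx":0,"dy":0,"dz":0,"gripper":1},{"wx":0,"wy":0,"wz":0,"dx":0,"dy":0,"dz":0,"gripper":1},{"wx":0,"wy":0,"wz":1,"dx":0,"dy":0,"dz":0,"gripper":1},{"wx":0,"wy":0,"wz":1,"dx":0,"dy":0,"dz":0,"gripper":1},{"wx":0,"wy":0,"wz":1,"dx":0,"dy":0,"dz":0,"gripper":1},{"wx":0,"wy":0,"wz":1,"dx":0,"dy":0,"dz":0,"gripper":1},{"wx":0,"wy":0,"wz":1,"dx":0,"dy":0,"dz":0,"gripper":1},{"wx":0,"wy":0,"wz":1,"dx":0,"dy":0,"dz":0,"gripper":1}]'
python3 -m jog '[{"wx":0,"wy":0,"wz":1.5,"dx":0,"dy":0,"dz":0,"gripper":1},{"wx":0,"wy":0,"wz":1.5,"dx":0,"dy":0,"dz":0,"gripper":1},{"wx":0,"wy":0,"wz":1.5,"dx":0,"dy":0,"dz":0,"gripper":1},{"wx":0,"wy":0,"wz":1.5,"dx":0,"dy":0,"dz":0,"gripper":1},{"wx":0,"wy":0,"wz":1.5,"dx":0,"dy":0,"dz":0,"gripper":1},{"wx":0,"wy":0,"wz":1.5,"dx":0,"dy":0,"dz":0,"gripper":1},{"wx":0,"wy":0,"wz":1.5,"dx":0,"dy":0,"dz":0,"gripper":1},{"wx":0,"wy":0,"wz":1.5,"dx":0,"dy":0,"dz":0,"gripper":1},{"wx":0,"wy":0,"wz":1.5,"dx":0,"dy":0,"dz":0,"gripper":1},{"wx":0,"wy":0,"wz":1.5,"dx":0,"dy":0,"dz":0,"gripper":1}]'| grep -E "rot|t:|force"
python3 -m jog '[{"wx":0,"wy":0,"wz":1.5,"dx":0,"dy":0,"dz":0,"gripper":1},{"wx":0,"wy":0,"wz":1.5,"dx":0,"dy":0,"dz":0,"gripper":1},{"wx":0,"wy":0,"wz":1.5,"dx":0,"dy":0,"dz":0,"gripper":1},{"wx":0,"wy":0,"wz":1.5,"dx":0,"dy":0,"dz":0,"gripper":1},{"wx":0,"wy":0,"wz":1.5,"dx":0,"dy":0,"dz":0,"gripper":1},{"wx":0,"wy":0,"wz":1.5,"dx":0,"dy":0,"dz":0,"gripper":1},{"wx":0,"wy":0,"wz":1.5,"dx":0,"dy":0,"dz":0,"gripper":1},{"wx":0,"wy":0,"wz":1.5,"dx":0,"dy":0,"dz":0,"gripper":1},{"wx":0,"wy":0,"wz":1.5,"dx":0,"dy":0,"dz":0,"gripper":1},{"wx":0,"wy":0,"wz":1.5,"dx":0,"dy":0,"dz":0,"gripper":1}]'| grep -E "rot|t:|force"
python3 -m jog '[{"wx":0,"wy":0,"wz":1.5,"dx":0,"dy":0,"dz":0,"gripper":1},{"wx":0,"wy":0,"wz":1.5,"dx":0,"dy":0,"dz":0,"gripper":1},{"wx":0,"wy":0,"wz":1.5,"dx":0,"dy":0,"dz":0,"gripper":1},{"wx":0,"wy":0,"wz":1.5,"dx":0,"dy":0,"dz":0,"gripper":1},{"wx":0,"wy":0,"wz":1.5,"dx":0,"dy":0,"dz":0,"gripper":1},{"wx":0,"wy":0,"wz":1.5,"dx":0,"dy":0,"dz":0,"gripper":1},{"wx":0,"wy":0,"wz":1.5,"dx":0,"dy":0,"dz":0,"gripper":1},{"wx":0,"wy":0,"wz":1.5,"dx":0,"dy":0,"dz":0,"gripper":1},{"wx":0,"wy":0,"wz":1.5,"dx":0,"dy":0,"dz":0,"gripper":1},{"wx":0,"wy":0,"wz":1.5,"dx":0,"dy":0,"dz":0,"gripper":1}]'| grep -E "rot|t:|force"
python3 look.py w9 cap
python3 - <<'E'
from h import *
im=cv2.imread("pics/w9.png")
im=(im.astype(float)*1.6+20).clip(0,255).astype(np.uint8)
cv2.imwrite("pics/z5.png",cv2.resize(im[180:390,140:420],(800,600),interpolation=2))
to([.573,.2697,.141],-51)
E
```

```text
t: 16.75
ee_pos: [0.5733, 0.2697, 0.1399]
tcp_rot: [180.0, -0.0, -148.0]
wrist_force: [-0.5, -0.3, 0.7]
grip_width: 0.0857
t: 17.75
tcp_rot: [-180.0, -0.0, 126.0]
wrist_force: [-0.7, 0.2, 0.4]
t: 18.75
tcp_rot: [-180.0, 0.0, 40.1]
wrist_force: [-0.0, -0.1, 1.0]
t: 19.75
tcp_rot: [180.0, 0.0, -45.9]
wrist_force: [-0.2, 0.0, -0.4]
cap 0.9 [182.8 246.1 231.9 310. ]
cap 0.82 [221.  226.2 340.7 370.5]
cap 0.66 [116.4 193.7 176.3 255. ]
t 19.85 d [-0.2  0.3 -1.1] w [0.    0.    0.095] j6 150.2
```

View pics/z5.png

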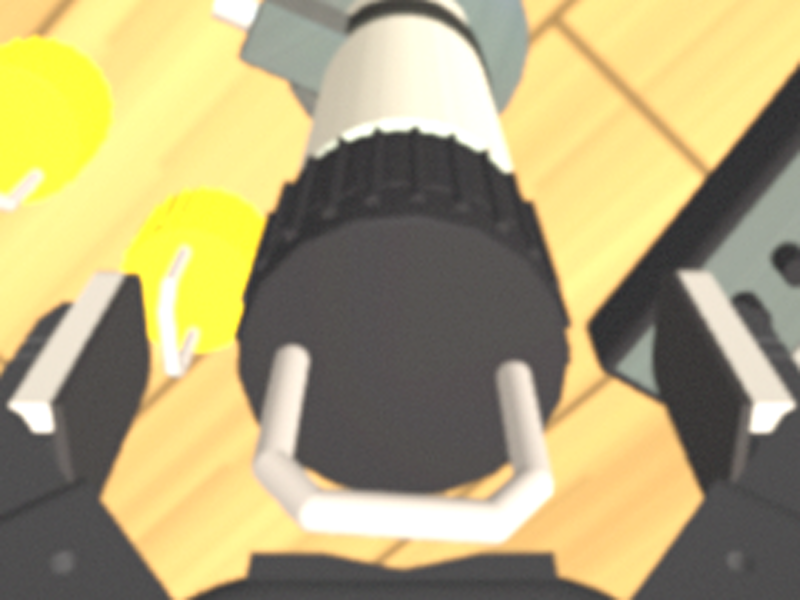

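```bash

python3 -m jog '[{"wx":0,"wy":0,"wz":0.08,"dx":0,"dy":0.3,"dz":0,"gripper":1},{"wx":0,"wy":0,"wz":0.08,"dx":0,"dy":0.3,"dz":0,"gripper":0},{"wx":0,"wy":0,"wz":0.08,"dx":0,"dy":0.3,"dz":0,"gripper":0},{"wx":0,"wy":0,"wz":0.08,"dx":0,"dy":0.3,"dz":0,"gripper":0},{"wx":0,"wy":0,"wz":0.08,"dx":0,"dy":0.3,"dz":0,"gripper":0},{"wx":0,"wy":0,"wz":0.08,"dx":0,"dy":0.3,"dz":0,"gripper":0},{"wx":0,"wy":0,"wz":0.08,"dx":0,"dy":0.3,"dz":0,"gripper":0}]' 50
python3 -m jog '[{"wx":0,"wy":0,"wz":-0.15,"dx":0,"dy":0,"dz":-0.2,"gripper":0},{"wx":0,"wy":0,"wz":-0.3,"dx":0,"dy":0,"dz":-0.4,"gripper":0},{"wx":0,"wy":0,"wz":-0.45,"dx":0,"dy":0,"dz":-0.5,"gripper":0},{"wx":0,"wy":0,"wz":-0.6,"dx":0,"dy":0,"dz":-0.7,"gripper":0},{"wx":0,"wy":0,"wz":-0.75,"dx":0,"dy":0,"dz":-0.9,"gripper":0},{"wx":0,"wy":0,"wz":-0.9,"dx":0,"dy":0,"dz":-1.1,"gripper":0},{"wx":0,"wy":0,"wz":-1.05,"dx":0,"dy":0,"dz":-1.3,"gripper":0},{"wx":0,"wy":0,"wz":-1.2,"dx":0,"dy":0,"dz":-1.4,"gripper":0},{"wx":0,"wy":0,"wz":-1.35,"dx":0,"dy":0,"dz":-1.6,"gripper":0},{"wx":0,"wy":0,"wz":-1.5,"dx":0,"dy":0,"dz":-1.8,"gripper":0}]'
python3 -m jog '[{"wx":0,"wy":0,"wz":-0.15,"dx":0,"dy":0,"dz":-0.2,"gripper":0},{"wx":0,"wy":0,"wz":-0.3,"dx":0,"dy":0,"dz":-0.4,"gripper":0},{"wx":0,"wy":0,"wz":-0.45,"dx":0,"dy":0,"dz":-0.5,"gripper":0},{"wx":0,"wy":0,"wz":-0.6,"dx":0,"dy":0,"dz":-0.7,"gripper":0},{"wx":0,"wy":0,"wz":-0.75,"dx":0,"dy":0,"dz":-0.9,"gripper":0},{"wx":0,"wy":0,"wz":-0.9,"dx":0,"dy":0,"dz":-1.1,"gripper":0},{"wx":0,"wy":0,"wz":-1.05,"dx":0,"dy":0,"dz":-1.3,"gripper":0},{"wx":0,"wy":0,"wz":-1.2,"dx":0,"dy":0,"dz":-1.4,"gripper":0},{"wx":0,"wy":0,"wz":-1.35,"dx":0,"dy":0,"dz":-1.6,"gripper":0},{"wx":0,"wy":0,"wz":-1.5,"dx":0,"dy":0,"dz":-1.8,"gripper":0}]'
python3 -m jog '[{"wx":0,"wy":0,"wz":-0.15,"dx":0,"dy":0,"dz":-0.2,"gripper":0},{"wx":0,"wy":0,"wz":-0.3,"dx":0,"dy":0,"dz":-0.4,"gripper":0},{"wx":0,"wy":0,"wz":-0.45,"dx":0,"dy":0,"dz":-0.5,"gripper":0},{"wx":0,"wy":0,"wz":-0.6,"dx":0,"dy":0,"dz":-0.7,"gripper":0},{"wx":0,"wy":0,"wz":-0.75,"dx":0,"dy":0,"dz":-0.9,"gripper":0},{"wx":0,"wy":0,"wz":-0.9,"dx":0,"dy":0,"dz":-1.1,"gripper":0},{"wx":0,"wy":0,"wz":-1.05,"dx":0,"dy":0,"dz":-1.3,"gripper":0},{"wx":0,"wy":0,"wz":-1.2,"dx":0,"dy":0,"dz":-1.4,"gripper":0},{"wx":0,"wy":0,"wz":-1.35,"dx":0,"dy":0,"dz":-1.6,"gripper":0},{"wx":0,"wy":0,"wz":-1.5,"dx":0,"dy":0,"dz":-1.8,"gripper":0}]'
python3 -m jog '[{"wx":0,"wy":0,"wz":-0.15,"dx":0,"dy":0,"dz":-0.2,"gripper":0},{"wx":0,"wy":0,"wz":-0.3,"dx":0,"dy":0,"dz":-0.4,"gripper":0},{"wx":0,"wy":0,"wz":-0.45,"dx":0,"dy":0,"dz":-0.5,"gripper":0},{"wx":0,"wy":0,"wz":-0.5,"dx":0,"dy":0,"dz":-1,"gripper":0},{"wx":0,"wy":0,"wz":-0.5,"dx":0,"dy":0,"dz":-2,"gripper":0},{"wx":0,"wy":0,"wz":-0.5,"dx":0,"dy":0,"dz":-3,"gripper":0}]'
python3 look.py w10 cap
```

```text
t: 20.55
ee_pos: [0.5733, 0.2695, 0.1403]
tcp_rot: [-180.0, -0.0, -50.1]
wrist_force: [-1.2, -0.1, 2.1]
grip_width: 0.0501
t: 21.55
ee_pos: [0.5733, 0.2692, 0.142]
tcp_rot: [180.0, 0.0, 36.2]
wrist_force: [-1.0, -1.8, 2.9]
grip_width: 0.0504
t: 22.55
ee_pos: [0.5731, 0.2693, 0.1438]
tcp_rot: [-180.0, 0.0, 122.2]
wrist_force: [-1.4, -2.3, 2.5]
grip_width: 0.0506
t: 23.55
ee_pos: [0.5734, 0.2693, 0.1456]
tcp_rot: [-180.0, 0.0, -151.9]
wrist_force: [-1.2, -0.8, 2.1]
grip_width: 0.0504
t: 24.15
ee_pos: [0.5731, 0.2694, 0.148]
tcp_rot: [180.0, -0.0, -123.7]
wrist_force: [0.4, 0.2, -1.5]
grip_width: 0.0503
cap 0.79 [326.  249.5 366.1 287.3]
cap 0.78 [221.9 223.7 336.9 368.2]
```

```bash

python3 -m jog '[{"wx":0,"wy":0,"wz":0,"dx":0,"dy":0,"dz":-3,"gripper":0},{"wx":0,"wy":0,"wz":0,"dx":0,"dy":0,"dz":-6,"gripper":0},{"wx":0,"wy":0,"wz":0,"dx":0,"dy":0,"dz":-10,"gripper":0},{"wx":0,"wy":0,"wz":0,"dx":0,"dy":0,"dz":-20,"gripper":0},{"wx":0,"wy":0,"wz":0,"dx":0,"dy":0,"dz":-40,"gripper":0},{"wx":0,"wy":0,"wz":0,"dx":0,"dy":0,"dz":-60,"gripper":0},{"wx":0,"wy":0,"wz":0,"dx":0,"dy":0,"dz":-75,"gripper":0},{"wx":0,"wy":0,"wz":0,"dx":0,"dy":0,"dz":-75,"gripper":0}]'
python3 - <<'E'
from h import *
import pickle
c=cam("scene");s=cam("side")
D=silhouettes("cap","scene"),silhouettes("cap","side")
for d in D:
  for x in d: print(round(x["confidence"],2),np.round(x["bbox"],1))
p=robot.get_state()["ee_pos"];print(p,proj(c,p+[0,0,.059]),proj(s,p+[0,0,.059]))
# hook in current wrist cams
print(silhouettes("hook_stand","scene")[0]["bbox"],silhouettes("hook_stand","side")[0]["bbox"])
A=c["image"][160:235,215:315];B=s["image"][180:255,255:355];C=s["image"][80:180,190:323]
C2=c["image"][110:210,300:433]
cv2.imwrite("pics/z6.png",np.vstack([np.hstack([cv2.resize(x,(400,300),interpolation=2) for x in X]) for X in((A,B),(C2,C))]))
E
```

```text
t: 25.05
ee_pos: [0.574, 0.2698, 0.2264]
tcp_rot: [-179.8, 0.2, -123.6]
wrist_force: [0.8, 0.1, -1.3]
grip_width: 0.0505
0.74 [349.  157.5 373.2 181.2]
0.72 [388.7 237.2 406.2 261.6]
0.6 [377.1 218.9 393.1 240.9]
0.9 [235.4 121.2 251.5 140.5]
0.58 [217.3 156.9 240.9 179.2]
0.45 [251.5 152.7 255.7 170.2]
[0.57276783 0.2694196  0.2224072 ] [[361.44031479 165.54289801]] [[241.62349692 128.17067585]]
[245.5, 196.3, 278.8, 291.3] [289.2, 195.0, 325.4, 259.5]
```

View pics/z6.png

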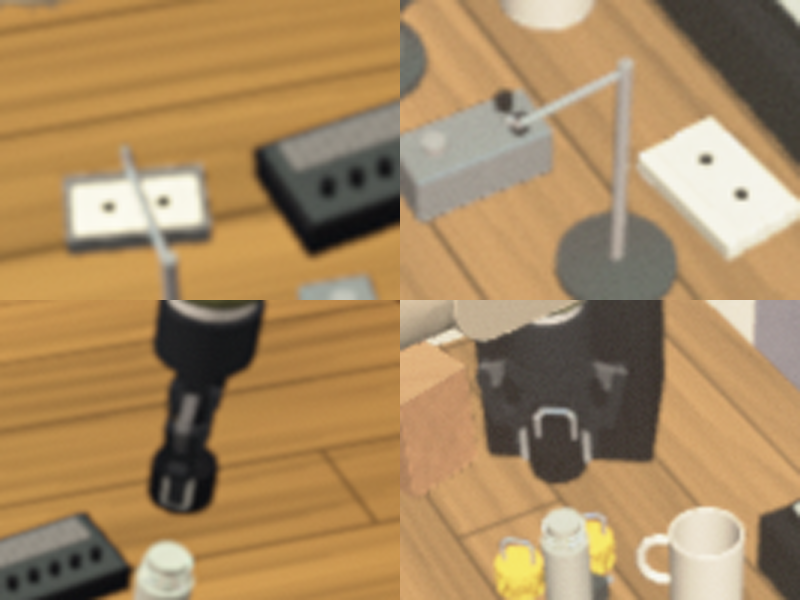

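```bash
python3 - <<'E'
from h import *
import pickle
from scipy.optimize import least_squares
c=cam("scene");s=cam("side");w=cam("wrist");st=robot.get_state();p=st["ee_pos"]
cv2.imwrite("pics/w11.png",w["image"])
# hook fit
obs=[(c,[246,197.2],(-.092,.222)),(c,[257,223.9],(0,.217)),(c,[260.5,278],(0,.006)),(s,[284.5,209],(-.092,.221)),(s,[311.25,196],(0,.216)),(s,[309,244.5],(0,.008))]
def f(q,full=False):
    r=[]
    for k,uv,(x,z) in obs: r+=list(proj(k,[q[0]+x*np.cos(q[2]),q[1]+x*np.sin(q[2]),z])[0]-uv)
    return np.array(r)
q=least_squares(f,[.637,-.004,.08]);print("hook",q.x[:2].round(4),np.degrees(q.x[2]).round(2),q.fun.round(1))
# loop bar in wrist img
g=w["image"][:,:,:].min(2).astype(int)
for col in(268,274,280,286,292): print(col,[(r,g[r,col]) for r in range(335,385,3)])
# z from side
for z in np.arange(.30,.33,.005): print(round(z,3),proj(s,[.573,.2697,z])[0].round(1),end=" ")
R=Ro.from_euler("xyz",st["tcp_rot"],degrees=True).as_matrix()
print("\ntool",p);
for d in np.arange(-.12,-.06,.005): print(round(d,3),proj(w,p+R@[0,0,d])[0].round(1),end=" ")
E
```

```text
hook [ 0.6378 -0.0028] 5.47 [-0.1  0.1  0.6  0.9  1.   0.5 -1.4  1.1  0.4  0.4  0.3  1. ]
268 [(335, np.int64(38)), (338, np.int64(37)), (341, np.int64(36)), (344, np.int64(36)), (347, np.int64(36)), (350, np.int64(51)), (353, np.int64(134)), (356, np.int64(165)), (359, np.int64(171)), (362, np.int64(171)), (365, np.int64(147)), (368, np.int64(38)), (371, np.int64(29)), (374, np.int64(30)), (377, np.int64(44)), (380, np.int64(45)), (383, np.int64(41))]
274 [(335, np.int64(36)), (338, np.int64(36)), (341, np.int64(36)), (344, np.int64(36)), (347, np.int64(36)), (350, np.int64(53)), (353, np.int64(133)), (356, np.int64(163)), (359, np.int64(171)), (362, np.int64(171)), (365, np.int64(148)), (368, np.int64(41)), (371, np.int64(30)), (374, np.int64(29)), (377, np.int64(37)), (380, np.int64(45)), (383, np.int64(40))]
280 [(335, np.int64(35)), (338, np.int64(35)), (341, np.int64(37)), (344, np.int64(35)), (347, np.int64(35)), (350, np.int64(46)), (353, np.int64(131)), (356, np.int64(162)), (359, np.int64(171)), (362, np.int64(171)), (365, np.int64(149)), (368, np.int64(47)), (371, np.int64
[... 543 characters left out ...]
)), (347, np.int64(36)), (350, np.int64(45)), (353, np.int64(129)), (356, np.int64(160)), (359, np.int64(171)), (362, np.int64(171)), (365, np.int64(150)), (368, np.int64(48)), (371, np.int64(28)), (374, np.int64(31)), (377, np.int64(43)), (380, np.int64(46)), (383, np.int64(40))]
0.3 [241.2 122.9] 0.305 [241.1 121.5] 0.31 [241. 120.] 0.315 [240.9 118.6] 0.32 [240.8 117.2] 0.325 [240.7 115.7] 0.33 [240.6 114.3] 
tool [0.573084   0.26944764 0.22300846]
-0.12 [277.9 425. ] -0.115 [278.  409.1] -0.11 [278.1 394.6] -0.105 [278.1 381.5] -0.1 [278.2 369.4] -0.095 [278.3 358.4] -0.09 [278.4 348.2] -0.085 [278.4 338.8] -0.08 [278.5 330.1] -0.075 [278.5 322. ] -0.07 [278.6 314.5] -0.065 [278.6 307.5]
```

```bash
python3 -c "
from h import *
to([.4984,-.0162,.225],185.47)"
```

```text
t 25.5 d [279.2 -95.9  -1.9] w [ 0.    -0.001  0.889] j6 -131.8
```

```bash

python3 -m jog '[{"wx":0,"wy":0,"wz":0.1,"dx":20,"dy":-7,"dz":-2,"gripper":0},{"wx":0,"wy":0,"wz":0.22,"dx":56,"dy":-19,"dz":-2,"gripper":0},{"wx":0,"wy":0,"wz":0.34,"dx":98,"dy":-34,"dz":-2,"gripper":0},{"wx":0,"wy":0,"wz":0.46,"dx":140,"dy":-48,"dz":-2,"gripper":0},{"wx":0,"wy":0,"wz":0.58,"dx":182,"dy":-62,"dz":-2,"gripper":0},{"wx":0,"wy":0,"wz":0.7,"dx":222,"dy":-76,"dz":-2,"gripper":0},{"wx":0,"wy":0,"wz":0.8,"dx":255,"dy":-88,"dz":-2,"gripper":0},{"wx":0,"wy":0,"wz":0.889,"dx":279,"dy":-96,"dz":-2,"gripper":0},{"wx":0,"wy":0,"wz":0.889,"dx":279,"dy":-96,"dz":-2,"gripper":0},{"wx":0,"wy":0,"wz":0.889,"dx":279,"dy":-96,"dz":-2,"gripper":0}]'
python3 look.py w12 hook_stand cap
python3 -c "
from h import *
to([.4984,-.0162,.135],185.47)"
```

```text
t: 26.5
ee_pos: [0.4987, -0.0161, 0.2255]
tcp_rot: [180.0, 0.0, -174.5]
wrist_force: [-0.2, 0.1, -0.8]
grip_width: 0.0507
hook_stand 0.64 [439.5 219.3 560.  339.6]
hook_stand 0.59 [273.1 366.6 288.1 376.8]
cap 0.79 [527.4 233.1 558.6 279.3]
cap 0.64 [222.7 225.5 337.  367.5]
cap 0.45 [508.2 301.  532.6 325.6]
t 26.65 d [ 0.6 -1.  90.4] w [0.    0.    0.002] j6 -110.8
```

```bash

python3 -m jog '[{"wx":0,"wy":0,"wz":0,"dx":0.3,"dy":-0.5,"dz":30,"gripper":0},{"wx":0,"wy":0,"wz":0,"dx":0.3,"dy":-0.5,"dz":60,"gripper":0},{"wx":0,"wy":0,"wz":0,"dx":0.3,"dy":-0.5,"dz":80,"gripper":0},{"wx":0,"wy":0,"wz":0,"dx":0.3,"dy":-0.5,"dz":90.4,"gripper":0},{"wx":0,"wy":0,"wz":0,"dx":0.3,"dy":-0.5,"dz":90.4,"gripper":0}]'
python3 - <<'E'
from h import *
p=robot.get_state()["ee_pos"];R=Ro.from_euler("xyz",robot.get_state()["tcp_rot"],degrees=True).as_matrix()
to([.588,-.0076,.135],185.47)
c=cam("scene");s=cam("side");w=cam("wrist")
L=p+[0,0,.0955];h=np.array([.6378,-.0028,0]);u=np.array([np.cos(.0955),np.sin(.0955),0])
hk=[h-.092*u+[0,0,.222],h-.085*u+[0,0,.21],h+[0,0,.21]]
def crop(k,x0,y0,wd,ht,W,H):
    o=cv2.resize(k["image"][y0:y0+ht,x0:x0+wd],(W,H),interpolation=2);o=(o*1.3+10).clip(0,255).astype(np.uint8).copy()
    for P,col in((L,(0,0,255)),(hk[0],(0,255,0)),(hk[2],(255,0,0))):
        q=proj(k,P)[0];cv2.circle(o,(int((q[0]-x0)*W/wd),int((q[1]-y0)*H/ht)),2,col,-1)
    return o
qs=proj(c,L)[0].astype(int);qd=proj(s,L)[0].astype(int);print(qs,qd)
cv2.imwrite("pics/z7.png",np.hstack([crop(c,qs[0]-30,qs[1]-35,80,120,400,600),crop(s,qd[0]-30,qd[1]-60,80,120,400,600)]))
E
```

```text
t: 27.15
ee_pos: [0.4981, -0.0159, 0.1342]
tcp_rot: [180.0, -0.1, -174.5]
wrist_force: [0.0, -0.8, -1.7]
grip_width: 0.0502
t 27.15 d [-90.3  -0.4  -1. ] w [ 0.001 -0.002  0.001] j6 -110.8
[240 182] [267 216]
```

View pics/z7.png

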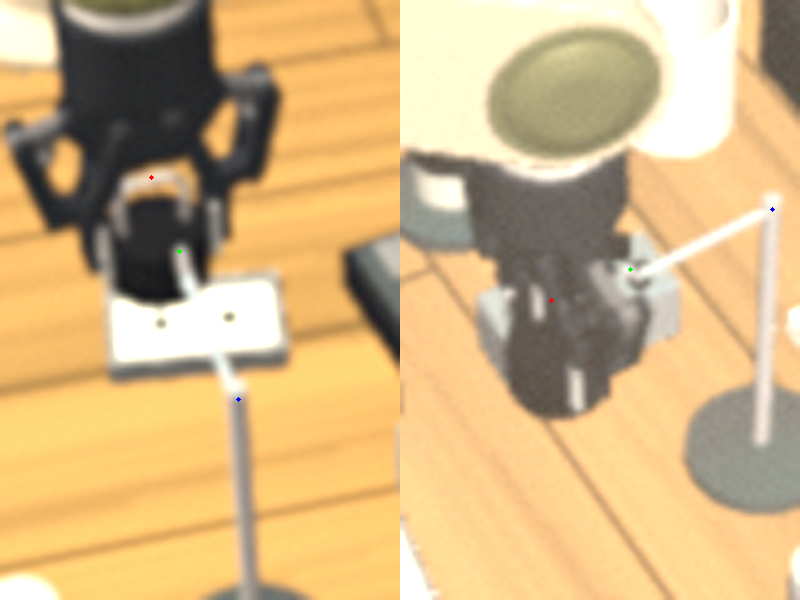

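```bash

python3 -m jog '[{"wx":0,"wy":0,"wz":0,"dx":-15,"dy":-0.4,"dz":-0.6,"gripper":0},{"wx":0,"wy":0,"wz":0,"dx":-30,"dy":-0.4,"dz":-0.6,"gripper":0},{"wx":0,"wy":0,"wz":0,"dx":-40,"dy":-0.4,"dz":-0.6,"gripper":0},{"wx":0,"wy":0,"wz":0,"dx":-50,"dy":-0.4,"dz":-0.6,"gripper":0},{"wx":0,"wy":0,"wz":0,"dx":-60,"dy":-0.4,"dz":-0.6,"gripper":0},{"wx":0,"wy":0,"wz":0,"dx":-65,"dy":-0.4,"dz":-0.6,"gripper":0}]'
python3 -m jog '[{"wx":0,"wy":0,"wz":0,"dx":-8,"dy":0,"dz":0,"gripper":0},{"wx":0,"wy":0,"wz":0,"dx":-16,"dy":0,"dz":0,"gripper":0},{"wx":0,"wy":0,"wz":0,"dx":-25,"dy":0,"dz":0,"gripper":0},{"wx":0,"wy":0,"wz":0,"dx":-25,"dy":0,"dz":4,"gripper":0},{"wx":0,"wy":0,"wz":0,"dx":-25,"dy":0,"dz":8,"gripper":0},{"wx":0,"wy":0,"wz":0,"dx":-25,"dy":0,"dz":11,"gripper":0},{"wx":0,"wy":0,"wz":0,"dx":-25,"dy":0,"dz":11,"gripper":0}]'
python3 look.py w13 cap
```

```text
t: 27.9
ee_pos: [0.5642, -0.0108, 0.1366]
tcp_rot: [-180.0, 0.1, -174.5]
wrist_force: [0.3, -0.1, -1.0]
grip_width: 0.0506
t: 28.6
ee_pos: [0.5876, -0.0083, 0.124]
tcp_rot: [180.0, -0.1, -174.6]
wrist_force: [-0.4, -0.8, -1.0]
grip_width: 0.0503
cap 0.84 [221.5 229.2 337.6 370.2]
```

```bash

python3 -m jog '[{"wx":0,"wy":0,"wz":0,"dx":0,"dy":0,"dz":1,"gripper":0},{"wx":0,"wy":0,"wz":0,"dx":0,"dy":0,"dz":2,"gripper":0},{"wx":0,"wy":0,"wz":0,"dx":0,"dy":0,"dz":2.5,"gripper":0},{"wx":0,"wy":0,"wz":0,"dx":0,"dy":0,"dz":2.5,"gripper":0}]'
python3 -m jog '[{"wx":0,"wy":0,"wz":0,"dx":0,"dy":0,"dz":0.5,"gripper":0},{"wx":0,"wy":0,"wz":0,"dx":0,"dy":0,"dz":1,"gripper":0},{"wx":0,"wy":0,"wz":0,"dx":0,"dy":0,"dz":1,"gripper":0}]'
```

```text
t: 29.1
ee_pos: [0.588, -0.0084, 0.122]
tcp_rot: [180.0, -0.0, -174.5]
wrist_force: [-0.1, 0.4, -0.5]
grip_width: 0.0502
t: 29.4
ee_pos: [0.5881, -0.0084, 0.1211]
tcp_rot: [-180.0, 0.0, -174.5]
wrist_force: [0.4, 0.3, -0.8]
grip_width: 0.0505
```

```bash

python3 -m jog '[{"wx":0,"wy":0,"wz":0,"dx":0,"dy":0,"dz":0.5,"gripper":0},{"wx":0,"wy":0,"wz":0,"dx":0,"dy":0,"dz":1,"gripper":0},{"wx":0,"wy":0,"wz":0,"dx":0,"dy":0,"dz":1,"gripper":0}]'
python3 -m jog '[{"wx":0,"wy":0,"wz":0,"dx":0,"dy":0,"dz":0.5,"gripper":0},{"wx":0,"wy":0,"wz":0,"dx":0,"dy":0,"dz":1,"gripper":0},{"wx":0,"wy":0,"wz":0,"dx":0,"dy":0,"dz":1,"gripper":0}]'
python3 - <<'E'
from h import *
st=robot.get_state();p=st["ee_pos"];w=cam("wrist");print(p,st["wrist_force"])
g=w["image"].min(2).astype(int)
for col in(268,280,292): print(col,g[335:385:3,col])
E
```

```text
t: 29.7
ee_pos: [0.5883, -0.0084, 0.1206]
tcp_rot: [-180.0, 0.1, -174.5]
wrist_force: [-1.1, 0.1, 4.1]
grip_width: 0.0502
t: 30.0
ee_pos: [0.5887, -0.0084, 0.1203]
tcp_rot: [-180.0, 0.1, -174.5]
wrist_force: [-0.9, 1.3, 9.3]
grip_width: 0.0503
[ 0.58865557 -0.00843885  0.12033639] [-0.85007223  1.25573597  9.29204964]
268 [ 36  36  37  36  37  49 104 130 151 156 136  59  18  21  31  32  26]
280 [146 146 148 149 149 135 100 128 150 156 146 153 154 154 146  41  26]
292 [117 116 114 113 111 105  99 128 150 156 146 103 100  99  50  30  26]
```

```bash

python3 -m jog '[{"wx":0,"wy":0,"wz":0,"dx":0,"dy":0,"dz":-1.5,"gripper":0},{"wx":0,"wy":0,"wz":0,"dx":0,"dy":0,"dz":-1.5,"gripper":0.7},{"wx":0,"wy":0,"wz":0,"dx":0,"dy":0,"dz":-1.5,"gripper":0.8},{"wx":0,"wy":0,"wz":0,"dx":0,"dy":0,"dz":-1.5,"gripper":1},{"wx":0,"wy":0,"wz":0,"dx":0,"dy":0,"dz":-1.5,"gripper":1},{"wx":0,"wy":0,"wz":0,"dx":0,"dy":0,"dz":-1.5,"gripper":1},{"wx":0,"wy":0,"wz":0,"dx":0,"dy":0,"dz":-1.5,"gripper":1},{"wx":0,"wy":0,"wz":0,"dx":0,"dy":0,"dz":-1.5,"gripper":1},{"wx":0,"wy":0,"wz":0,"dx":0,"dy":0,"dz":-1.5,"gripper":1},{"wx":0,"wy":0,"wz":0,"dx":0,"dy":0,"dz":-1.5,"gripper":1}]'
python3 -m jog '[{"wx":0,"wy":0,"wz":0,"dx":0,"dy":0,"dz":-10,"gripper":1},{"wx":0,"wy":0,"wz":0,"dx":0,"dy":0,"dz":-25,"gripper":1},{"wx":0,"wy":0,"wz":0,"dx":0,"dy":0,"dz":-50,"gripper":1},{"wx":0,"wy":0,"wz":0,"dx":0,"dy":0,"dz":-90,"gripper":1},{"wx":0,"wy":0,"wz":0,"dx":0,"dy":0,"dz":-130,"gripper":1},{"wx":0,"wy":0,"wz":0,"dx":60,"dy":0,"dz":-150,"gripper":1},{"wx":0,"wy":0,"wz":0,"dx":110,"dy":0,"dz":-150,"gripper":1},{"wx":0,"wy":0,"wz":0,"dx":140,"dy":0,"dz":-150,"gripper":1},{"wx":0,"wy":0,"wz":0,"dx":140,"dy":0,"dz":-150,"gripper":1},{"wx":0,"wy":0,"wz":0,"dx":140,"dy":0,"dz":-150,"gripper":1}]'
python3 -m jog '[{"wx":0,"wy":0,"wz":0,"dx":0,"dy":0,"dz":0,"gripper":1},{"wx":0,"wy":0,"wz":0,"dx":0,"dy":0,"dz":0,"gripper":1},{"wx":0,"wy":0,"wz":0,"dx":0,"dy":0,"dz":0,"gripper":1},{"wx":0,"wy":0,"wz":0,"dx":0,"dy":0,"dz":0,"gripper":1},{"wx":0,"wy":0,"wz":0,"dx":0,"dy":0,"dz":0,"gripper":1},{"wx":0,"wy":0,"wz":0,"dx":0,"dy":0,"dz":0,"gripper":1},{"wx":0,"wy":0,"wz":0,"dx":0,"dy":0,"dz":0,"gripper":1},{"wx":0,"wy":0,"wz":0,"dx":0,"dy":0,"dz":0,"gripper":1},{"wx":0,"wy":0,"wz":0,"dx":0,"dy":0,"dz":0,"gripper":1},{"wx":0,"wy":0,"wz":0,"dx":0,"dy":0,"dz":0,"gripper":1}]'
python3 - <<'E'
from h import *
c=cam("scene");s=cam("side");s2=[cam("side")["image"].astype(int) for _ in range(1)]
f=[cam("side")["image"].astype(int)[170:270,260:340] for _ in range(6)]
print("motion",[int(abs(x-f[0]).max()) for x in f])
a=c["image"][150:300,180:330];b=s["image"][150:300,220:370]
cv2.imwrite("pics/z8.png",np.hstack([cv2.resize(x,(400,400),interpolation=2) for x in(a,b)]))
for n in("scene","side"): print(n,[(round(d["confidence"],2),np.round(d["bbox"])) for d in silhouettes("cap",n)])
seat=np.array([.588,-.0076,.2155]);print(proj(c,seat),proj(s,seat))
E
```

```text
t: 31.05
ee_pos: [0.5881, -0.0084, 0.1206]
tcp_rot: [-180.0, 0.0, -174.5]
wrist_force: [-0.3, -0.6, -0.1]
grip_width: 0.0855
t: 32.05
ee_pos: [0.4487, -0.0218, 0.2718]
tcp_rot: [-179.9, 0.1, -174.6]
wrist_force: [1.3, 0.1, 0.5]
grip_width: 0.0856
t: 33.05
ee_pos: [0.4487, -0.0217, 0.2706]
tcp_rot: [-180.0, 0.0, -174.5]
wrist_force: [-0.9, -1.0, -0.8]
grip_width: 0.0851
motion [0, 12, 9, 10, 12, 12]
scene [(0.87, array([375., 221., 393., 240.])), (0.72, array([388., 235., 406., 264.])), (0.62, array([242., 208., 265., 237.]))]
side [(0.81, array([287., 205., 307., 224.])), (0.61, array([220., 157., 234., 180.]))]
[[251.18062193 210.69248755]] [[296.34910875 204.62708824]]
```

View pics/z8.png

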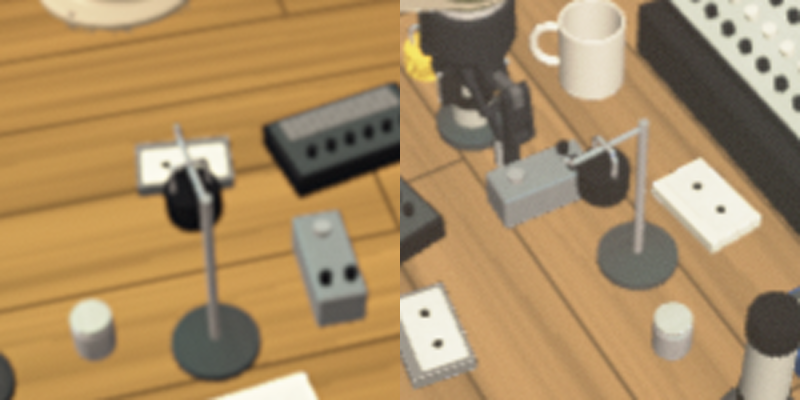

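```bash
for i in 1 2; do
python3 -m jog '[{"wx":0,"wy":0,"wz":0,"dx":0,"dy":0,"dz":0,"gripper":1},{"wx":0,"wy":0,"wz":0,"dx":0,"dy":0,"dz":0,"gripper":1},{"wx":0,"wy":0,"wz":0,"dx":0,"dy":0,"dz":0,"gripper":1},{"wx":0,"wy":0,"wz":0,"dx":0,"dy":0,"dz":0,"gripper":1},{"wx":0,"wy":0,"wz":0,"dx":0,"dy":0,"dz":0,"gripper":1},{"wx":0,"wy":0,"wz":0,"dx":0,"dy":0,"dz":0,"gripper":1},{"wx":0,"wy":0,"wz":0,"dx":0,"dy":0,"dz":0,"gripper":1},{"wx":0,"wy":0,"wz":0,"dx":0,"dy":0,"dz":0,"gripper":1},{"wx":0,"wy":0,"wz":0,"dx":0,"dy":0,"dz":0,"gripper":1},{"wx":0,"wy":0,"wz":0,"dx":0,"dy":0,"dz":0,"gripper":1}]' >/dev/null; done
python3 - <<'E'
from h import *
f=[]
for _ in range(8):
    f.append(cam("side")["image"].astype(float))
g=lambda x:x[195:235,280:315];r=lambda x:x[300:340,380:415]
print([round(abs(g(x)-g(f[0])).mean(),2) for x in f],[round(abs(r(x)-r(f[0])).mean(),2) for x in f])
robot.job_done()
E
```

```text
[np.float64(0.0), np.float64(1.61), np.float64(1.64), np.float64(1.56), np.float64(1.61), np.float64(1.62), np.float64(1.61), np.float64(1.62)] [np.float64(0.0), np.float64(1.51), np.float64(1.53), np.float64(1.45), np.float64(1.52), np.float64(1.55), np.float64(1.45), np.float64(1.54)]
the job is handed in; nothing more can be done
```

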